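# Load the last vial and stack the empty tote over it

### The arm

A 6-joint arm with a two-finger parallel gripper is mounted at the origin on a cart in front of the work surface, level with it; the furniture and walls round the work are solid. World frame = base frame: x ahead of the robot, y to its left, z up, the work surface at z = 0. Lengths are in m, angles in rad, forces in N, time in s.
With the tool pointing down it reaches from about 0.25 to 0.775 m from the base axis. Payload 4 kg.
Tool frame: the origin (TCP) lies on the centre line of the jaws, within the pads' length; the fingertips stand 17 mm ahead of it and the grasp point (between the pads) lies 2 mm behind it; z points along the fingers, y is the line along which they close (so a half turn about z gives the same grasp; the last joint's range is limited). The gripper opens to 94 mm and grips with 3 to 60 N. Pads are 16 mm wide; open, the fingers measure 119 mm over their backs; the gripper's body (75 mm by 177 mm) begins 78 mm behind the grasp point.
Start: joints at [-1.23, 0.087, 1.371, -0, 1.684, -0.103], TCP at [0.236, -0.497, 0.223] pointing down, gripper open.
Joint ranges: [-3.1, 3.1], [-0.76, 2.03], [0.27, 2.55], [-1.08, 4.22], [0.17, 2.65], [-2.57, 2.57]. Speed limits (rad/s): [2.79, 2.79, 3.14, 3.14, 3.14, 3.14].

### API

Orientations are given as [roll, pitch, yaw] about the fixed x, y, z axes, in that order (R = Rz(yaw) Ry(pitch) Rx(roll)).
In Python, from bench import robot gives the robot as it stands.
- The arm moves only by the tool servo_tool, never from a script. Its argument "plan" is a list of rows, each a list of 7 numbers: the shift along the tool's x, y, z normalised to -1 to 1, where 1 is 0.1 m, then the turn, a rotation vector about the tool's x, y, z normalised to -1 to 1, where 1 is pi/2 rad, then the finger opening in mm, from 0 to 94. In form: [[x, y, z, ax, ay, az, gripper], ...]. A call has 1 to 12 rows; each row is the pose to reach, as a shift and turn from the pose commanded when the call began, along the tool's axes at that moment; what a row does not reach only later rows make up. A row lasts 1/12 s, in which the tool goes at most 41.7 mm and 7.16 degrees, less where a joint would pass 70% of its speed; a pose out of reach is approached as far as the arm can. A call with a number of a shift or a turn outside -1 to 1 is refused whole. A call with a gripper value outside its range is refused whole. The fingers move at their own pace and stop on an object; the grip force is fixed at half the most. Time passes only in rows, so rows that repeat a pose let the fingers close. It gives the time, the measured TCP pose, the force, the opening and the grip force at its end, in the units of the state.
- robot.get_obs(): the state, without advancing time (a new reading comes with each control period).
- robot.snapshot(name): name is "scene" or "side" or "wrist"; returns the picture (400x640x3 uint8, red, green, blue); there is no depth.
- robot.camera_params(name): a dict with "camera_matrix" (3x3 intrinsics, pixels), "distortion" ([k1, k2, p1, p2, k3] as OpenCV has them; the pictures are not rectified), "rvec" (rotation vector, rad) and "tvec" (3), from world to camera coordinates, as OpenCV has them; the wrist camera has in their place "tool_from_camera" (4x4, takes a point from camera to tool coordinates, whose origin is the TCP and whose axes are the flange's). Camera axes: x right, y down, z forward; pixel columns grow to the right and rows downward; lengths in m; the calibration is good to about 2 mm. A picture is of the moment at which its call begins: read the wrist's pose just before it. camera_params takes no time and is no camera call.
- robot.close_job(): hands the job in; it is judged then, once.
Trained networks look in the newest picture that a camera, given by its name, has taken for a name from the list of things; names that differ only in an ending like _2 or _b are one class to them, and where a whole thing is asked for, a point or a joint stands for the part that bears it (a point fixed in the world has none). Each returns a list of dicts, best first, with "conf" (0 to 1); they miss things now and then, are a little off and sometimes report something else, mostly with a low value. They report only what shows in the picture. A call takes as long as a camera call.
- robot.find_in(thing, camera): "extent" ([centre column, centre row, width, height] in pixels, round what is visible of it).
The state is a dict: "time": time; "joint_positions": joint angles; "qvel": joint speeds; "joint_torque": joint torques, N m; "tool_pos": TCP position; "ee_rot": TCP orientation; "wrist_force": force on the tool from outside, world axes, zero at the start; "wrist_torque": the same for the moment, N m; "width": finger opening in m; "finger_force": force on a finger pad.
Only numpy, scipy, OpenCV 4.12 (cv2) and the standard library are available. Lean on these libraries where they do the work, as an engineer would, in place of code of your own. Each camera call takes 0.05 s, during which the arm holds its last target. There are 200 camera calls.

### The job

Stand the loose brown vial with the blue cap upright in the free foam pocket of the lower tote. Then take the empty white tote, turn it half a turn so that its blue end is over the plain end of the lower tote and it stacks instead of nesting onto the vials, and set it gently on the yellow frame, feeling along the frame until all its lugs have dropped fully into the notches. Never press hard, do not let it press on the vials, leave the yellow filter and the steel weight where they are, and let go of everything.

Things in the scene. Friction and masses are not known exactly. Their poses are not given: they have to be found in the camera images.
- vial_centre (a point): centre, 24 mm above its base, of the loose vial: brown glass, blue screw cap, 23 mm across (cap 18 mm), 48 mm tall, 18 g, standing upright on the bench. z up.
- vial_new: the same loose brown vial, origin at the centre of its base.
- pocket (a point): centre of the floor of the free pocket (round, 30 mm wide, 14 mm deep) in the black foam of the lower tote, 9 mm above the bench; on the tote's centre line, 24 mm from its middle towards the plain end. Beside a vial standing in it 30 mm are free along the tote, 20 mm across, between the yellow rails.
- lower_tote: grey open tote fixed to the bench, 88 wide (x) by 156 long (y) by 62 mm tall; origin at the centre of its underside, z up, blue end at +y, plain grey end at -y. A yellow stacking frame, 95 by 200 mm, stands on springs over its rim.
- rim_centre (a point): above the lower tote's middle, 80 mm over the bench, level with the top of the yellow frame's two rails, which run along y, inner faces 63 mm apart. The frame's own middle stands anywhere up to 14 mm from here along +y or -y; this is not reported and must be found by feel or seen. It needs 40 N to shift along; pressed down it gives 1 mm per 4 N (6 mm at most) and springs back.
- notches (a point): middle of the four 5 mm deep notches, 75 mm over the bench. Measured from the frame's middle each rail has notches (16 mm long) centred at y = -50 and +10 mm, where the lugs of a turned tote standing right over the frame's middle seat, and open gaps (18 mm long) at y = +50 and -10 mm, through which the lugs of an unturned tote fall, so that it nests. Given for a frame offset of 0.
- upper_tote: empty white open tote, 56 wide (x) by 116 long (y) by 62 mm tall, 130 to 210 g, loose; origin at the centre of its underside, z up, blue end at +y, plain white end at -y. Its long sides are flat and upright: grip across them at mid length. The lowest 8 mm is a keel tapering to 51 mm wide that goes between the frame's rails.
- tote_centre (a point): centre of the white tote, 31 mm above its underside. Each long side has two lugs, 12 mm long, standing out 9 mm, undersides 8 mm above the tote's underside, at y = +50 and -10 mm of the tote. Underside over the bench: 67 mm seated in the notches (2 mm play each way along y, 3.5 mm across), 72 mm with the lugs riding on the rails.
- tote_blue_end (a point): middle of the blue end face of the white tote, 58 mm from its centre, 31 mm above its underside.
- vial_b: clear vial with white cap, 23 mm across, 48 mm tall, origin at the centre of its base, already standing in a pocket of the lower tote near the blue end, top 57 mm above the bench.
- vial_c: the same, in the pocket beside it.
- pocket_b (a point): centre of the floor of the pocket that holds vial_b.
- pocket_c (a point): centre of the floor of the pocket that holds vial_c.
- filter: yellow disc-shaped syringe filter with a short spout, 27 mm across, 16 mm tall, origin at the centre of its underside; a bystander.
- weight: steel calibration weight, 24 mm across, 30 mm tall, origin at the centre of its underside; a bystander.

How it is judged:
On the way:
1. the brown vial stands upright in the free pocket, let go, and the white tote is not yet on the lower one (horizontal distance between vial_centre and pocket below 0.007 m and height (world z) of vial_centre below 0.039 m and angle between vial_centre's own z axis and vertical below 0.12 rad and contact force between the fingers and anything else below 0.2 N and horizontal distance between upper_tote and lower_tote above 0.1 m), for 0.2 s.
At the end, for the whole second after the job is handed in: the white tote is still and level on the lower tote, blue end over the plain end, underside 64.5 to 69 mm above the bench (lugs in the notches), within 5 mm across, 18 mm along and 0.06 rad of the lower tote; all three vials upright within 7 mm of their pocket centres (horizontal distance between vial_centre and pocket below 0.007 m and height (world z) of vial_centre below 0.039 m and angle between each of vial_centre, vial_b, vial_c's own z axis and vertical below 0.12 rad and horizontal distance between vial_b and pocket_b below 0.007 m and horizontal distance between vial_c and pocket_c below 0.007 m and z of upper_tote in the frame of lower_tote between 0.0645 and 0.069 m and angle between upper_tote's own z axis and vertical below 0.03 rad and x of upper_tote in the frame of lower_tote between -0.005 and 0.005 m and y of upper_tote in the frame of lower_tote between -0.018 and 0.018 m and y of tote_blue_end in the frame of lower_tote below -0.035 m and angle between the y axis of upper_tote and the y axis of lower_tote, either way round below 0.06 rad and linear speed of upper_tote below 0.02 m/s); the robot touches nothing.
It fails at once if the white tote is pressed on the lower tote or its frame with more than 22 N (contact force between upper_tote and lower_tote above 22 N).
It fails at once if the white tote presses on a vial with more than 3 N (contact force between upper_tote and vial_new above 3 N or contact force between upper_tote and vial_b above 3 N or contact force between upper_tote and vial_c above 3 N).
It fails at once if the lower tote or its frame is hit by the hand with more than 22 N (contact force between the fingers and lower_tote above 22 N).
It fails at once if the yellow filter or the weight is moved more than 15 mm (distance of any of filter, weight from where it was at the start of the episode above 0.015 m).
It also fails if it takes over 72 s, if anything falls off the work surface, if the arm or the gripper's body presses on something with over 40 N, if the wrist force passes 120 N, or if a joint passes its speed limit or range.

## Working session

There is one attempt and no reset: what is moved stays moved. The work goes in short steps, Python scripts to look and compute and a tool call to move; the robot and the scene stay as the last step left them, time stands still between calls to the robot, and variables do not carry over. Pictures are saved under pics/ and viewed, at most 10 in all, crops included, and the job is handed in when it is done.

Besides the shell and the picture viewer there is one more tool, called after "Request:" as name(argument=value, ...) on one line, values as JSON. servo_tool: Moves the arm, as the interface text tells. Scaled input: -1 to 1 covers 0.1 m each way for a shift and pi/2 rad each way for a turn. Its arguments: {"type":"object","properties":{"plan":{"type":"array","items":{"type":"array","items":{"type":"number"}}}},"required":["plan"]}

```bash
mkdir -p pics; cat > h.py <<'E'
import numpy as np, cv2
from bench import robot
from scipy.spatial.transform import Rotation as R
def snap(c,n):
    o=robot.get_obs(); im=robot.snapshot(c); cv2.imwrite(f'pics/{n}.png',im[:,:,::-1]); return o,im
def T(o):
    M=np.eye(4); r=np.array(o['ee_rot']); M[:3,:3]=R.from_euler('xyz',r).as_matrix() if r.shape==(3,) else r; M[:3,3]=o['tool_pos']; return M
def ray(c,uv,z,o=None):
    p=robot.camera_params(c); K=np.array(p['camera_matrix']);d=np.array(p['distortion'])
    q=cv2.undistortPoints(np.array(uv,float).reshape(-1,1,2),K,d).reshape(-1,2)
    q=np.c_[q,np.ones(len(q))]
    if c=='wrist':
        M=T(o)@np.array(p['tool_from_camera']); D=q@M[:3,:3].T; C=M[:3,3]
    else:
        Rm=cv2.Rodrigues(np.array(p['rvec'],float))[0]; C=-Rm.T@np.array(p['tvec'],float).ravel(); D=q@Rm
    return C+D*((z-C[2])/D[:,2])[:,None]
E
python3 - <<'E'
from h import *
o=robot.get_obs(); print(o)
for c in ['scene','side']:
    snap(c,c+'0')
    for t in ['vial_new','upper_tote','lower_tote','filter','weight','vial_b']:
        print(c,t,[(round(f['conf'],2),np.round(f['extent']).tolist()) for f in robot.find_in(t,c)[:3]])
a=cv2.imread('pics/scene0.png');
E
```

```text
{'time': 0.0, 'joint_positions': array([-1.23010474e+00,  8.79744082e-02,  1.37225368e+00,  7.14193488e-07,
        1.68363289e+00, -1.03082753e-01]), 'qvel': array([-4.59358860e-04,  5.59321606e-04,  1.59746225e-03,  9.42178437e-04,
       -1.62828959e-03,  8.68005042e-05]), 'joint_torque': array([ 4.05172768e-04, -3.40185964e+01, -3.02426648e+01,  7.16643711e-02,
        3.30752274e-02, -1.84838182e-04]), 'tool_pos': array([ 0.23597153, -0.49622624,  0.22129386]), 'ee_rot': array([-3.13933644e+00, -2.34117045e-04,  4.43774154e-01]), 'wrist_force': array([ 0.43699381,  0.05631265, -0.12290777]), 'wrist_torque': array([-0.04456151, -0.05771878,  0.04162054]), 'finger_force': 0.0, 'width': 0.09383867819387037}
scene vial_new [(0.58, [312.0, 310.0, 10.0, 25.0]), (0.25, [361.0, 181.0, 68.0, 62.0])]
scene upper_tote [(0.91, [313.0, 257.0, 68.0, 53.0])]
scene lower_tote [(0.84, [362.0, 183.0, 68.0, 58.0])]
scene filter [(0.71, [363.0, 180.0, 66.0, 64.0])]
scene weight []
scene vial_b [(0.41, [351.0, 186.0, 5.0, 1.0]), (0.4, [314.0, 257.0, 67.0, 56.0])]
side vial_new [(0.5, [406.0, 180.0, 10.0, 14.0])]
side upper_tote [(0.87, [369.0, 198.0, 46.0, 32.0])]
side lower_tote [(0.58, [239.0, 233.0, 94.0, 61.0])]
side filter []
side weight []
side vial_b [(0.55, [261.0, 223.0, 10.0, 14.0])]
```

View pics/scene0.png

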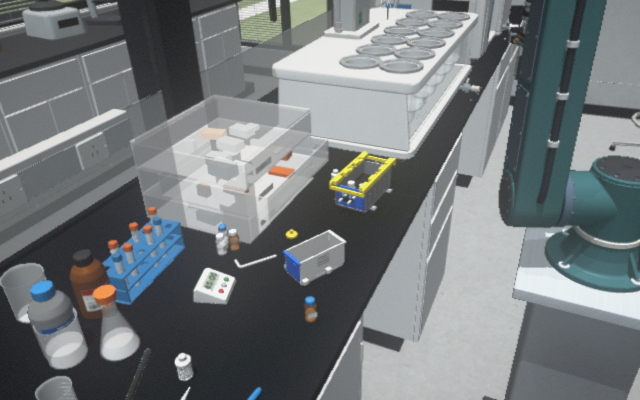

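View pics/side0.png

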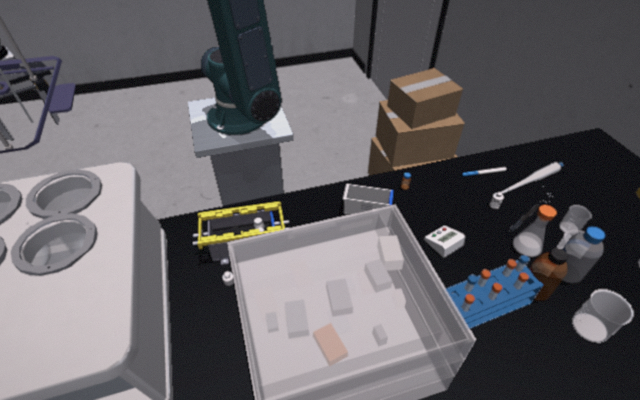

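The scene view shows the brown vial at (311,310), the white tote at (314,257) with its blue end at (292,265), and the lower tote at (363,183) with its blue end towards (348,195). The filter is at (291,234) and the weight near (335,175). The side view shows the vial at (406,180), the lower tote at (240,230), and a box and an incubator beside it.

```bash
python3 - <<'E'
from h import *
np.set_printoptions(precision=3,suppress=True)
print('vial',ray('scene',[[311,310]],.024),ray('side',[[406,181]],.024))
print('filter',ray('scene',[[291,234]],.008),'weight',ray('scene',[[335,175]],.015),ray('side',[[228,278]],.015))
a=cv2.imread('pics/scene0.png')[145:290,270:410]; b=cv2.imread('pics/side0.png')[165:275,180:420]
a=cv2.resize(a,None,fx=4.1,fy=4.1,interpolation=cv2.INTER_CUBIC); cv2.imwrite('pics/c0.png',a)
for c in ['scene','side']:
    p=robot.camera_params(c); Rm=cv2.Rodrigues(np.array(p['rvec'],float))[0]; print(c,-Rm.T@np.array(p['tvec'],float).ravel())
print(robot.camera_params('wrist'))
E
```

```text
vial [[0.483 0.407 0.024]] [[0.492 0.404 0.024]]
filter [[0.643 0.18  0.008]] weight [[ 0.657 -0.116  0.015]] [[ 0.663 -0.12   0.015]]
scene [0.156 1.051 0.697]
side [ 1.224 -0.071  0.805]
{'camera_matrix': array([[320.075,   0.   , 315.045],
       [  0.   , 320.075, 197.802],
       [  0.   ,   0.   ,   1.   ]]), 'distortion': array([-0.061,  0.   ,  0.   ,  0.   ,  0.   ]), 'tool_from_camera': array([[-0.   , -0.97 , -0.242,  0.07 ],
       [ 1.   , -0.001,  0.001,  0.   ],
       [-0.001, -0.242,  0.97 , -0.162],
       [ 0.   ,  0.   ,  0.   ,  1.   ]])}
```

View pics/c0.png

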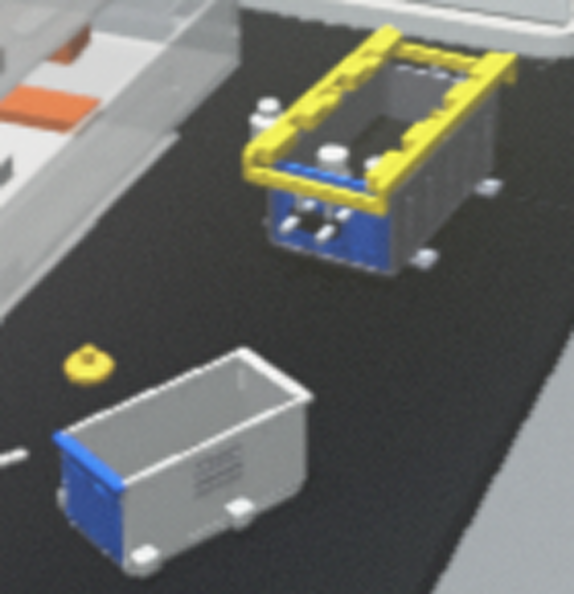

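```bash
cat >> h.py <<'E'
np.set_printoptions(precision=3,suppress=True)
def go(p,yaw=None,o=None):
    """normalised row to world target p with tool down at yaw"""
    o=o or robot.get_obs(); M=T(o); d=M[:3,:3].T@(np.array(p)-M[:3,3])/.1
    t=R.from_euler('xyz',[np.pi,0,yaw]) if yaw is not None else R.from_euler('xyz',[np.pi,0,R.from_matrix(M[:3,:3]).as_euler('xyz')[2]])
    r=(R.from_matrix(M[:3,:3]).inv()*t).as_rotvec()/(np.pi/2)
    print('pose',M[:3,3],R.from_matrix(M[:3,:3]).as_euler('xyz'),'j',o['joint_positions'],'t',o['time'],'row',d,r)
E
python3 - <<'E'
from h import *
c=lambda L:np.array(L)/4.1+[270,145]
print('low bottom',ray('scene',c([[393,272],[270,232]]),0))
P=ray('scene',c([[60,435],[122,488],[312,397],[243,350]]),.062);print('up rim',P,P.mean(0));d=(P[0]+P[1]-P[2]-P[3])[:2];print(np.degrees(np.arctan2(-d[0],d[1])),np.linalg.norm(d)/2)
P=ray('scene',c([[247,150],[382,187],[515,57],[390,28]]),.08);print('frame',P,P.mean(0));d=(P[0]+P[1]-P[2]-P[3])[:2];print(np.degrees(np.arctan2(-d[0],d[1])),np.linalg.norm(d)/2)
go([.487-.04,.405-.03,.22],.444)
E
```

```text
low bottom [[ 0.52   0.008  0.   ]
 [ 0.609 -0.008  0.   ]]
up rim [[0.589 0.308 0.062]
 [0.541 0.334 0.062]
 [0.485 0.229 0.062]
 [0.534 0.204 0.062]] [0.537 0.269 0.062]
-28.006452375603835 0.1186832762339736
frame [[ 0.607  0.031  0.08 ]
 [ 0.516  0.043  0.08 ]
 [ 0.495 -0.148  0.08 ]
 [ 0.585 -0.159  0.08 ]] [ 0.551 -0.058  0.08 ]
-6.361071628133855 0.19175604804914573
pose [ 0.236 -0.497  0.223] [3.141 0.    0.444] j [-1.23   0.087  1.371  0.     1.684 -0.103] t 0.7 row [ 5.647 -6.967  0.024] [ 0.  0. -0.]
```

Request:
servo_tool(plan=[[1,-0.6,-0.12,0,0,0,94],[1,-0.6,-0.12,0,0,0,94],[1,-0.6,-0.12,0,0,0,94]])

```text
time: 0.95
tool_pos: [0.3014, -0.3981, 0.2346]
ee_rot: [-3.141, -0.001, 0.443]
wrist_force: [0.8, 0.0, 0.3]
width: 0.0939
finger_force: 0.0
```

Request:
servo_tool(plan=[[1,-0.6,-0.12,0,0,0,94],[1,-0.6,-0.12,0,0,0,94],[1,-0.6,-0.12,0,0,0,94]])

```text
time: 1.2
tool_pos: [0.3663, -0.3003, 0.2472]
ee_rot: [3.141, -0.001, 0.444]
wrist_force: [0.7, 0.7, 0.5]
width: 0.0938
finger_force: 0.0
```

Request:
servo_tool(plan=[[1,-0.6,-0.12,0,0,0,94],[1,-0.6,-0.12,0,0,0,94],[1,-0.6,-0.12,0,0,0,94]])

```text
time: 1.45
tool_pos: [0.4309, -0.203, 0.2592]
ee_rot: [3.141, -0.001, 0.445]
wrist_force: [0.9, -0.0, 1.2]
width: 0.0941
finger_force: 0.0
```

Request:
servo_tool(plan=[[1,-0.6,-0.12,0,0,0.365,60],[1,-0.6,-0.12,0,0,0.365,60],[1,-0.6,-0.12,0,0,0.365,60],[1,-0.6,-0.12,0,0,0.365,60],[1,-0.6,-0.12,0,0,0.365,60],[1,-0.6,-0.12,0,0,0.365,60],[1,-0.6,-0.12,0,0,0.365,60]])

```text
time: 2.03
tool_pos: [0.4944, -0.1081, 0.2705]
ee_rot: [3.141, 0.0, -0.126]
wrist_force: [-0.3, -0.4, -0.5]
width: 0.0602
finger_force: 0.0
```

```bash
python3 - <<'E'
from h import *
o,im=snap('wrist','w1'); go([.487-.04,.405-.03,.22],0)
print(o['tool_pos'],o['ee_rot'],o['qvel'])
E
```

```text
pose [ 0.494 -0.108  0.27 ] [ 3.141  0.    -0.127] j [-0.328 -0.016  1.383 -0.     1.775  1.37 ] t 2.0833 row [-1.08  -4.735  0.504] [ 0.     0.    -0.081]
[ 0.494 -0.108  0.27 ] [ 3.141  0.    -0.126] [-0.015 -0.003  0.004  0.002 -0.001 -0.005]
```

View pics/w1.png

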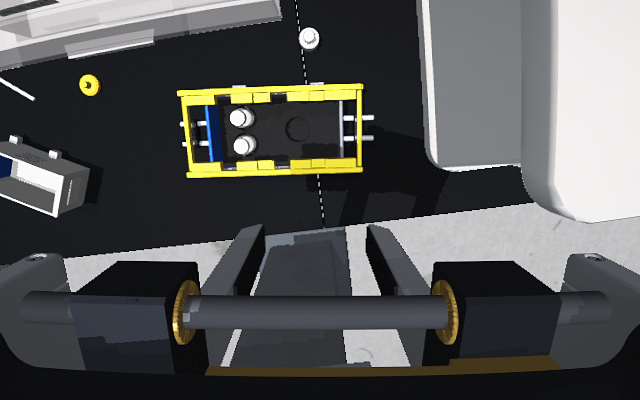

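The wrist view shows the lower tote from above. The free pocket is at (298,129), the two vials at (242,118) and (244,145), and the frame corners at (180,92), (362,85), (362,172) and (187,177).

```bash
python3 - <<'E'
from h import *
o=robot.get_obs()
P=ray('wrist',[[179,92],[188,177.5],[362,172],[362,84]],.08,o);print(P,P.mean(0))
d=(P[0]+P[1]-P[2]-P[3])[:2];y=np.arctan2(-d[0],d[1]);print('yaw',y,np.linalg.norm(d)/2)
print('yaw by x sides',[np.arctan2(-(P[a]-P[b])[0],(P[a]-P[b])[1]) for a,b in((0,3),(1,2))])
pk=ray('wrist',[[298,129]],.02,o)[0];print('pocket',pk)
yd=np.array([-np.sin(y),np.cos(y)]);print('lower centre',pk[:2]+.024*yd,'frame off',(P.mean(0)[:2]-pk[:2])@yd-.024)
print('ends',ray('wrist',[[212,106],[212,160],[341,102],[341,158]],.062,o))
print('caps',ray('wrist',[[241,117],[244,144]],.057,o))
im=cv2.imread('pics/w1.png')[78:185,170:375];cv2.imwrite('pics/w1c.png',cv2.resize(im,None,fx=3.9,fy=3.9,interpolation=cv2.INTER_CUBIC))
E
```

```text
[[ 0.61   0.022  0.08 ]
 [ 0.518  0.032  0.08 ]
 [ 0.499 -0.163  0.08 ]
 [ 0.592 -0.172  0.08 ]] [ 0.555 -0.07   0.08 ]
yaw -0.09399107710352575 0.1950756459122088
yaw by x sides [np.float64(-0.09115185062738317), np.float64(-0.09681308342799634)]
pocket [ 0.553 -0.095  0.02 ]
lower centre [ 0.555 -0.071] frame off 0.0012086007112125062
ends [[ 0.592 -0.005  0.062]
 [ 0.532  0.007  0.062]
 [ 0.577 -0.149  0.062]
 [ 0.515 -0.142  0.062]]
caps [[ 0.576 -0.034  0.057]
 [ 0.545 -0.032  0.057]]
```

View pics/w1c.png

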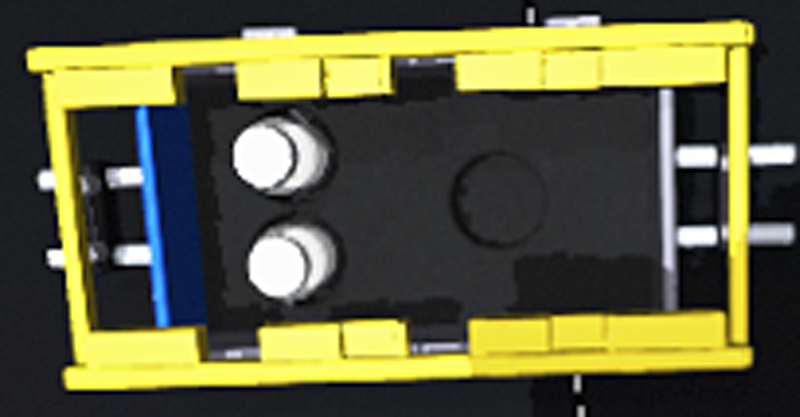

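Request:
servo_tool(plan=[[-0.2,-1,0,0,0,0,60],[-0.2,-1,0,0,0,0,60],[-0.2,-1,0,0,0,0,60]])

```text
time: 2.33
tool_pos: [0.4867, -0.0042, 0.2707]
ee_rot: [-3.14, 0.0, -0.127]
wrist_force: [-0.6, -0.3, -0.4]
width: 0.0601
finger_force: 0.0
```

Request:
servo_tool(plan=[[-0.2,-1,0,0,0,0,60],[-0.2,-1,0,0,0,0,60],[-0.2,-1,0,0,0,0,60]])

```text
time: 2.58
tool_pos: [0.4797, 0.0982, 0.2707]
ee_rot: [-3.14, 0.0, -0.125]
wrist_force: [-0.2, 0.4, -0.1]
width: 0.0596
finger_force: 0.0
```

Request:
servo_tool(plan=[[-0.2,-1,0,0,0,0,60],[-0.2,-1,0,0,0,0,60],[-0.2,-1,0,0,0,0,60]])

```text
time: 2.83
tool_pos: [0.4728, 0.2001, 0.2704]
ee_rot: [-3.14, 0.001, -0.125]
wrist_force: [0.7, 0.7, 0.3]
width: 0.0602
finger_force: 0.0
```

Request:
servo_tool(plan=[[-0.2,-1,0.2,0,0,0,60],[-0.2,-1,0.2,0,0,0,60],[-0.2,-1,0.2,0,0,0,60],[-0.2,-1,0.2,0,0,0,60],[-0.2,-1,0.2,0,0,0,60]])

```text
time: 3.25
tool_pos: [0.4665, 0.2987, 0.2498]
ee_rot: [3.14, 0.001, -0.127]
wrist_force: [0.3, -1.2, 0.5]
width: 0.0601
finger_force: 0.0
```

```bash
python3 - <<'E'
from h import *
o,im=snap('wrist','w2'); go([.487,.405,.12]); print(robot.find_in('vial_new','wrist'),robot.find_in('upper_tote','wrist'))
E
```

```text
pose [0.467 0.298 0.25 ] [ 3.141 -0.    -0.129] j [ 0.466  0.093  1.31  -0.001  1.739  2.166] t 3.3 row [ 0.061 -1.089  1.303] [ 0.001 -0.    -0.   ]
[{'extent': [226.8, 168.3, 26.0, 22.3], 'conf': 0.72}] [{'extent': [335.4, 109.2, 126.0, 96.5], 'conf': 0.67}]
```

View pics/w2.png

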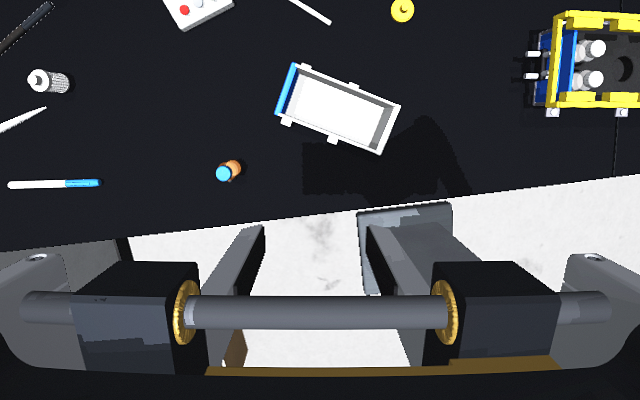

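The wrist view shows the vial's cap at (223,173), and the white tote's rim corners at (293,63), (400,105), (380,154) and (276,113). The gaps in the frame's rails were also visible in the crop.

```bash
python3 - <<'E'
from h import *
o=robot.get_obs()
print('vial',ray('wrist',[[223,173.5]],.048,o),ray('wrist',[[233,167]],.02,o))
P=ray('wrist',[[294,63],[276,113],[380,154],[400,105]],.062,o);print(P,P.mean(0));d=(P[0]+P[1]-P[2]-P[3])[:2];print('yaw',np.arctan2(-d[0],d[1]),np.linalg.norm(d)/2)
o1={'tool_pos':[.494,-.108,.27],'ee_rot':[3.141,0,-.127]}
c=np.array([[208,90],[425,80],[232,335],[440,330]])/3.9+[170,78]
G=ray('wrist',c,.077,o1);yd=np.array([np.sin(.094),np.cos(.094)]);xd=np.array([yd[1],-yd[0]])
print(G,(G[:,:2]-[.555,-.071])@yd, (G[:,:2]-[.555,-.071])@xd)
v=ray('wrist',[[223,173.5]],.048,o)[0]; go([v[0],v[1],.15],-.094)
E
```

```text
vial [[0.489 0.401 0.048]] [[0.492 0.396 0.02 ]]
[[0.595 0.302 0.062]
 [0.548 0.328 0.062]
 [0.49  0.222 0.062]
 [0.539 0.196 0.062]] [0.543 0.262 0.062]
yaw -0.4943709089388489 0.12038005743225881
[[ 0.594 -0.022  0.077]
 [ 0.589 -0.082  0.077]
 [ 0.526 -0.017  0.077]
 [ 0.52  -0.076  0.077]] [ 0.052 -0.008  0.052 -0.008] [ 0.034  0.035 -0.034 -0.034]
pose [0.467 0.297 0.251] [ 3.142 -0.001 -0.131] j [ 0.465  0.092  1.31  -0.001  1.739  2.166] t 3.4 row [ 0.081 -1.059  1.011] [ 0.    -0.001 -0.024]
```

Request:
servo_tool(plan=[[0.1,-1,1,0,0,0,50],[0.1,-1,1,0,0,0,50],[0.1,-1,1,0,0,0,50],[0.1,-1,1,0,0,0,50],[0.1,-1,1,0,0,0,50],[0.1,-1,1,0,0,0,50]])

```text
time: 3.9
tool_pos: [0.4899, 0.3953, 0.15]
ee_rot: [3.14, 0.001, -0.13]
wrist_force: [0.4, -0.8, 1.2]
width: 0.0503
finger_force: 0.0
```

```bash
python3 - <<'E'
from h import *
o,im=snap('wrist','w3'); f=robot.find_in('vial_new','wrist');print(f)
hsv=cv2.cvtColor(im,cv2.COLOR_RGB2HSV)
m=cv2.inRange(hsv,(85,100,100),(115,255,255));n,l,s,c=cv2.connectedComponentsWithStats(m)
for i in range(1,n):
    if s[i,4]>60: print(s[i],c[i],ray('wrist',[c[i]],.046,o))
go([.49,.399,.034],-.13)
E
```

```text
[{'extent': [304.3, 195.2, 27.6, 31.3], 'conf': 0.66}]
[ 379   55   44   74 1146] [400.284  92.416] [[0.57  0.315 0.046]]
[296 195  21  21 340] [305.726 204.888] [[0.488 0.403 0.046]]
[ 85 208  46  11 432] [107.137 212.544] [[0.504 0.579 0.046]]
pose [0.491 0.396 0.153] [-3.14  -0.003 -0.131] j [ 0.589  0.285  1.278 -0.001  1.575  2.291] t 4.0 row [-0.016 -0.031  1.19 ] [-0.001 -0.002 -0.001]
```

Request:
servo_tool(plan=[[-0.02,-0.06,0.3,0,0,0,50],[-0.02,-0.06,0.6,0,0,0,50],[-0.02,-0.06,0.8,0,0,0,50],[-0.02,-0.06,1,0,0,0,50]])

```text
time: 4.33
tool_pos: [0.4895, 0.4019, 0.052]
ee_rot: [-3.14, -0.003, -0.131]
wrist_force: [-0.3, 0.3, -0.6]
width: 0.0498
finger_force: 0.0
```

Request:
servo_tool(plan=[[0,0,0.17,0,0,0,50],[0,0,0.17,0,0,0,50],[0,0,0.17,0,0,0,35],[0,0,0.17,0,0,0,15],[0,0,0.17,0,0,0,15],[0,0,0.17,0,0,0,15],[0,0,0.17,0,0,0,15],[0,0,0.17,0,0,0,15]])

```text
time: 5.0
tool_pos: [0.4893, 0.4033, 0.0354]
ee_rot: [-3.14, -0.003, -0.129]
wrist_force: [-0.8, -0.4, 5.5]
width: 0.0221
finger_force: 30.0
```

Request:
servo_tool(plan=[[0,0,-0.3,0,0,0,15],[0,0,-0.7,0,0,0,15],[0,0,-1,0,0,0,15],[0,0,-1,0,0,0,15]])

```text
time: 5.33
tool_pos: [0.4917, 0.4053, 0.1426]
ee_rot: [-3.132, -0.011, -0.129]
wrist_force: [0.3, 0.9, 2.1]
width: 0.0215
finger_force: 30.0
```

Request:
servo_tool(plan=[[0.08,0.3,-0.1,0,0,0,15],[0.16,0.65,-0.2,0,0,0,15],[0.26,0.97,-0.25,0,0,0,15]])

```text
time: 5.58
tool_pos: [0.5014, 0.3027, 0.1592]
ee_rot: [-3.141, -0.001, -0.127]
wrist_force: [0.2, -0.7, 0.1]
width: 0.0219
finger_force: 30.0
```

Request:
servo_tool(plan=[[0.08,0.33,0,0,0,0,15],[0.16,0.65,0,0,0,0,15],[0.26,0.97,0,0,0,0,15]])

```text
time: 5.83
tool_pos: [0.5144, 0.2024, 0.1582]
ee_rot: [3.141, 0.0, -0.129]
wrist_force: [0.2, 0.3, 0.6]
width: 0.022
finger_force: 30.0
```

Request:
servo_tool(plan=[[0.08,0.33,0,0,0,0,15],[0.16,0.65,0,0,0,0,15],[0.26,0.97,0,0,0,0,15]])

```text
time: 6.08
tool_pos: [0.5276, 0.1027, 0.158]
ee_rot: [3.142, 0.001, -0.129]
wrist_force: [1.5, 0.5, -0.8]
width: 0.0217
finger_force: 30.0
```

Request:
servo_tool(plan=[[0.08,0.33,0,0,0,0,15],[0.16,0.65,0,0,0,0,15],[0.26,0.97,0,0,0,0,15]])

```text
time: 6.33
tool_pos: [0.5409, 0.0032, 0.1581]
ee_rot: [-3.142, 0.001, -0.129]
wrist_force: [0.7, 0.0, -0.0]
width: 0.022
finger_force: 30.0
```

Request:
servo_tool(plan=[[0.08,0.33,0,0,0,0,15],[0.16,0.65,0,0,0,0,15],[0.26,0.97,0,0,0,0,15],[0.26,0.97,0,0,0,0,15],[0.26,0.97,0,0,0,0,15]])

```text
time: 6.75
tool_pos: [0.5543, -0.0963, 0.1577]
ee_rot: [-3.141, 0.001, -0.133]
wrist_force: [-0.5, 0.3, -0.4]
width: 0.0219
finger_force: 30.0
```

```bash
python3 - <<'E'
from h import *
o,im=snap('wrist','w4'); print(o['width'],o['finger_force']); go([.5535,-.095,.1],-.094)
E
```

```text
0.021874822183868305 29.989418036766438
pose [ 0.554 -0.095  0.158] [-3.141  0.001 -0.131] j [-0.271  0.137  1.445  0.001  1.562  1.431] t 6.8 row [-0.007  0.002  0.578] [-0.001  0.001 -0.023]
```

View pics/w4.png

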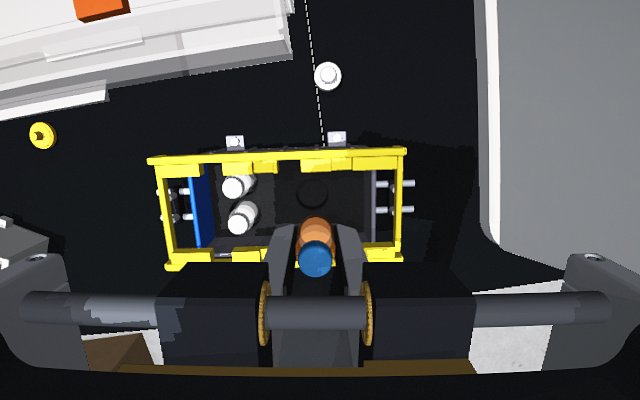

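The vial is held upright with its cap at (315,258). The pocket shows at (312,192) and the frame corners at (148,159), (404,150), (402,259) and (168,267).

```bash
python3 - <<'E'
from h import *
o=robot.get_obs(); go([.5535,-.095,.06],-.094)
print(ray('wrist',[[312,193]],.02,o))
P=ray('wrist',[[149,158],[168,268],[402,260],[405,149]],.08,o);print(P,P.mean(0));d=(P[0]+P[1]-P[2]-P[3])[:2];print('yaw',np.arctan2(-d[0],d[1]),np.linalg.norm(d)/2)
im=cv2.imread('pics/w4.png')[140:275,140:415]; g=cv2.convertScaleAbs(im,alpha=2.2,beta=10);cv2.imwrite('pics/w4c.png',cv2.resize(g,None,fx=2.9,fy=2.9,interpolation=cv2.INTER_CUBIC))
E
```

```text
pose [ 0.554 -0.095  0.158] [-3.141  0.001 -0.131] j [-0.271  0.137  1.445  0.001  1.562  1.431] t 6.8 row [-0.007  0.002  0.978] [-0.001  0.001 -0.023]
[[ 0.554 -0.093  0.02 ]]
[[ 0.612  0.024  0.08 ]
 [ 0.521  0.032  0.08 ]
 [ 0.503 -0.16   0.08 ]
 [ 0.593 -0.169  0.08 ]] [ 0.557 -0.068  0.08 ]
yaw -0.0948448922484136 0.1936733317631228
```

View pics/w4c.png

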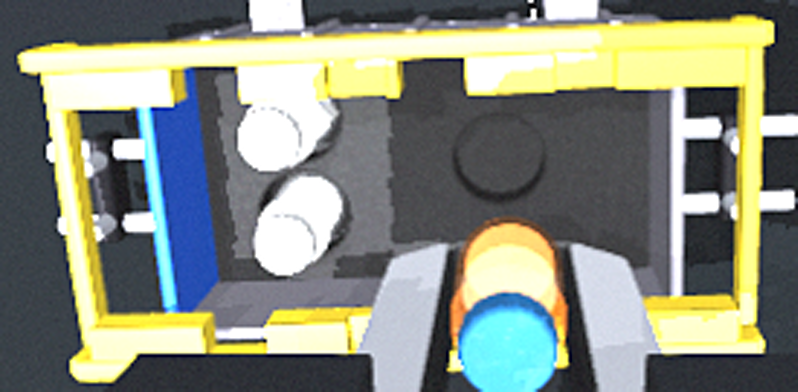

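Request:
servo_tool(plan=[[0,-0.01,0.2,0,0,-0.023,15],[0,-0.01,0.4,0,0,-0.023,15],[0,-0.01,0.6,0,0,-0.023,15],[0,-0.01,0.75,0,0,-0.023,15],[0,-0.01,0.85,0,0,-0.023,15],[0,-0.01,0.95,0,0,-0.023,15],[0,-0.01,0.95,0,0,-0.023,15]])

```text
time: 7.38
tool_pos: [0.5534, -0.0925, 0.0613]
ee_rot: [-3.141, 0.004, -0.092]
wrist_force: [-0.1, 0.5, -0.8]
width: 0.0221
finger_force: 30.0
```

Request:
servo_tool(plan=[[0,0,0.06,0,0,0,15],[0,0,0.12,0,0,0,15],[0,0,0.17,0,0,0,15],[0,0,0.17,0,0,0,15]])

```text
time: 7.72
tool_pos: [0.5542, -0.0938, 0.0456]
ee_rot: [-3.141, 0.001, -0.093]
wrist_force: [-0.1, -0.1, -0.3]
width: 0.0219
finger_force: 30.0
```

Request:
servo_tool(plan=[[0,0,0,0,0,0,36],[0,0,0,0,0,0,36],[0,0,0,0,0,0,36],[0,0,0,0,0,0,36]])

```text
time: 8.05
tool_pos: [0.555, -0.0941, 0.047]
ee_rot: [3.141, -0.001, -0.094]
wrist_force: [0.7, -0.1, -0.3]
width: 0.0358
finger_force: 0.0
```

Request:
servo_tool(plan=[[0,0,-0.3,0,0,0,36],[0,0,-0.7,0,0,0,36],[0,0,-1,0,0,0,36],[0,0,-1,0,0,0,36]])

```text
time: 8.38
tool_pos: [0.5589, -0.095, 0.1553]
ee_rot: [3.139, -0.015, -0.093]
wrist_force: [0.4, -0.7, 1.4]
width: 0.036
finger_force: 0.0
```

Request:
servo_tool(plan=[[-0.6,-1,-0.5,0,0,0,90],[-0.6,-1,-0.5,0,0,0,90],[-0.6,-1,-0.5,0,0,0,90],[-0.6,-1,-0.5,0,0,0,90]])

```text
time: 8.72
tool_pos: [0.5038, 0.0157, 0.2006]
ee_rot: [-3.139, -0.006, -0.088]
wrist_force: [0.2, -0.6, -0.0]
width: 0.0592
finger_force: 0.0
```

```bash
python3 - <<'E'
from h import *
o,im=snap('wrist','w5')
g=cv2.convertScaleAbs(im[:240,120:520,::-1],alpha=1.8,beta=5);cv2.imwrite('pics/w5c.png',cv2.resize(g,None,fx=2,fy=2))
cy=.2618
go([.541,.266,.2],-.494)
E
```

```text
pose [0.504 0.014 0.199] [-3.141 -0.005 -0.089] j [-0.086 -0.012  1.52   0.001  1.629  1.574] t 8.7667 row [ 0.14  -2.545 -0.005] [-0.001 -0.003  0.258]
```

View pics/w5c.png

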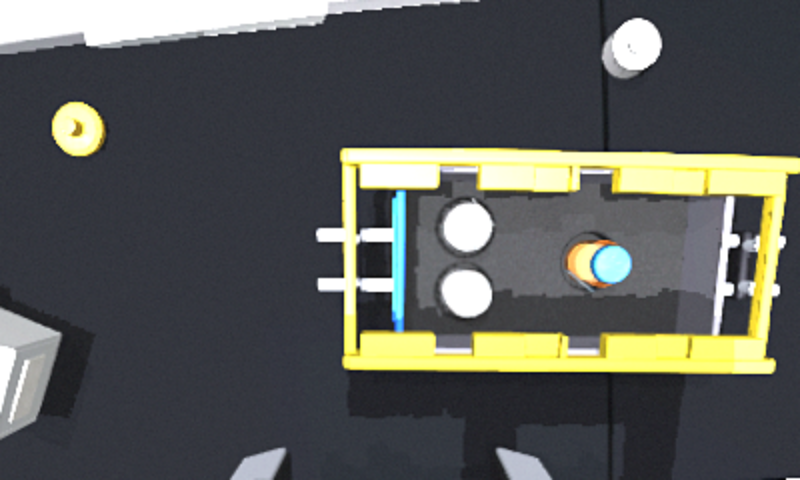

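Request:
servo_tool(plan=[[-0.1,-0.4,0,0,0,-0.91,94],[-0.1,-0.7,0,0,0,-0.91,94],[-0.1,-1,0,0,0,-0.91,94],[-0.1,-1,0,0,0,-0.91,94],[-0.1,-1,0,0,0,-0.91,94],[-0.1,-1,0,0,0,-0.91,94],[-0.1,-1,0,0,0,-0.91,94],[-0.1,-1,0,0,0,-0.91,94],[-0.1,-1,0,0,0,-0.91,94],[-0.1,-1,0,0,0,-0.91,94],[-0.1,-1,0,0,0,-0.91,94],[-0.1,-1,0,0,0,-0.91,94]])

```text
time: 9.77
tool_pos: [0.504, 0.1106, 0.1952]
ee_rot: [-3.14, 0.001, 1.34]
wrist_force: [-0.5, 0.3, -0.4]
width: 0.0938
finger_force: 0.0
```

```bash
python3 - <<'E'
from h import *
o5={'tool_pos':[.504,.014,.199],'ee_rot':[-3.141,-.005,-.089]}
print('vialcap',ray('wrist',[[120+611/2,132.5]],.057,o5))
f=lambda L:np.array(L)/2+[120,0]
G=ray('wrist',f([[459,188],[596,190],[455,338],[584,338]]),.08,o5)
E=ray('wrist',f([[342,150],[345,369],[775,370],[795,160]]),.08,o5)
yd=np.array([np.sin(.094),np.cos(.094)])
print((G[:,:2]-[.555,-.071])@yd,E,E.mean(0))
go([.541,.266,.2],-2.065)
E
```

```text
vialcap [[ 0.552 -0.095  0.057]]
[ 0.051 -0.007  0.051 -0.006] [[ 0.611  0.025  0.08 ]
 [ 0.518  0.033  0.08 ]
 [ 0.5   -0.163  0.08 ]
 [ 0.592 -0.168  0.08 ]] [ 0.555 -0.068  0.08 ]
pose [0.504 0.111 0.195] [-3.14   0.001  1.34 ] j [ 0.107  0.02   1.495 -0.001  1.628  0.337] t 9.7667 row [ 1.598  0.004 -0.05 ] [-0.001 -0.001 -1.832]
```

Request:
servo_tool(plan=[[0.4,0,-0.05,0,0,-0.91,94],[0.8,0,-0.05,0,0,-0.91,94],[0.8,0,-0.05,0,0,-0.91,94],[0.8,0,-0.05,0,0,-0.91,94],[0.8,0,-0.05,0,0,-0.91,94],[0.8,0,-0.05,0,0,-0.91,94],[0.8,0,-0.05,0,0,-0.91,94],[0.8,0,-0.05,0,0,-0.91,94],[0.8,0,-0.05,0,0,-0.91,94],[0.8,0,-0.05,0,0,-0.91,94],[0.8,0,-0.05,0,0,-0.91,94],[0.8,0,-0.05,0,0,-0.91,94]])

```text
time: 10.77
tool_pos: [0.5228, 0.1883, 0.2]
ee_rot: [-3.14, -0.001, 2.769]
wrist_force: [0.2, 0.4, -0.1]
width: 0.0942
finger_force: 0.0
```

Request:
servo_tool(plan=[[0.12,0.4,0,0,0,-0.92,94],[0.12,0.79,0,0,0,-0.92,94],[0.12,0.79,0,0,0,-0.92,94],[0.12,0.79,0,0,0,-0.92,94],[0.12,0.79,0,0,0,-0.92,94],[0.12,0.79,0,0,0,-0.92,94],[0.12,0.79,0,0,0,-0.92,94],[0.12,0.79,0,0,0,-0.92,94],[0.12,0.79,0,0,0,-0.92,94],[0.12,0.79,0,0,0,-0.92,94],[0.12,0.79,0,0,0,-0.92,94],[0.12,0.79,0,0,0,-0.92,94]])

```text
time: 11.77
tool_pos: [0.5409, 0.2662, 0.1998]
ee_rot: [3.141, -0.002, -2.069]
wrist_force: [0.7, 0.9, -0.1]
width: 0.0941
finger_force: 0.0
```

```bash
python3 - <<'E'
from h import *
o,im=snap('wrist','w6');go([.541,.266,.2],-2.065)
E
```

```text
pose [0.541 0.266 0.2  ] [ 3.141 -0.002 -2.068] j [ 0.364  0.212  1.275 -0.001  1.657 -2.281] t 11.8167 row [ 0.002 -0.002 -0.001] [ 0.    -0.001 -0.002]
```

View pics/w6.png

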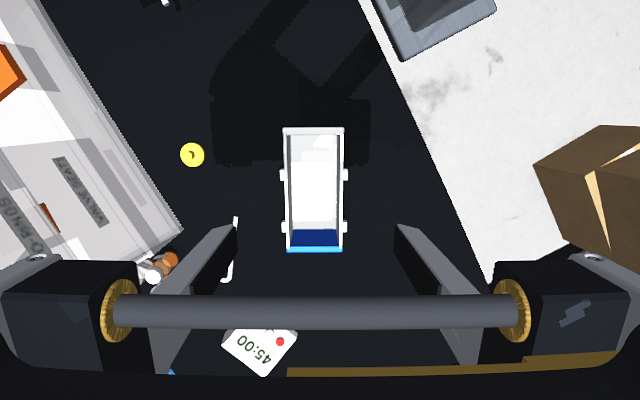

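The white tote is centred between the fingers, with its rim spanning (282–344, 127) at the plain end and (287–343, 250) at the blue end. The filter is at (192,155) and stands clear.

```bash
python3 - <<'E'
from h import *
o=robot.get_obs()
P=ray('wrist',[[287,250],[343,250],[344,128],[283,128]],.062,o);print(P,P.mean(0));d=(P[0]+P[1]-P[2]-P[3])[:2];print('yaw',np.arctan2(-d[0],d[1]),np.linalg.norm(d)/2)
go([P[:,0].mean(),P[:,1].mean(),.045],-2.065)
E
```

```text
[[0.594 0.304 0.062]
 [0.544 0.331 0.062]
 [0.488 0.224 0.062]
 [0.537 0.197 0.062]] [0.541 0.264 0.062]
yaw -0.4862263463801778 0.12021160366971409
pose [0.541 0.266 0.2  ] [ 3.141 -0.002 -2.068] j [ 0.364  0.212  1.275 -0.001  1.657 -2.281] t 11.8167 row [ 0.018 -0.01   1.549] [ 0.    -0.001 -0.002]
```

Request:
servo_tool(plan=[[0.01,-0.01,0.3,0,0,0,94],[0.02,-0.01,0.6,0,0,0,94],[0.02,-0.01,0.8,0,0,0,94],[0.02,-0.01,1,0,0,0,94]])

```text
time: 12.15
tool_pos: [0.5399, 0.2639, 0.0985]
ee_rot: [3.14, -0.003, -2.075]
wrist_force: [0.1, 0.1, -0.5]
width: 0.094
finger_force: 0.0
```

Request:
servo_tool(plan=[[0,0,0.25,0,0,0,94],[0,0,0.45,0,0,0,94],[0,0,0.53,0,0,0,94],[0,0,0.53,0,0,0,80],[0,0,0.53,0,0,0,50],[0,0,0.53,0,0,0,45],[0,0,0.53,0,0,0,45],[0,0,0.53,0,0,0,45],[0,0,0.53,0,0,0,45],[0,0,0.53,0,0,0,45],[0,0,0.53,0,0,0,45]])

```text
time: 13.07
tool_pos: [0.5409, 0.2653, 0.0497]
ee_rot: [-3.14, 0.002, -2.073]
wrist_force: [0.4, 0.4, 2.1]
width: 0.0558
finger_force: 30.0
```

Request:
servo_tool(plan=[[0,0,-0.2,0,0,0,45],[0,0,-0.5,0,0,0,45],[0,0,-0.8,0,0,0,45],[0,0,-1,0,0,0,45],[0,0,-1,0,0,0,45]])

```text
time: 13.48
tool_pos: [0.5425, 0.2663, 0.1541]
ee_rot: [-3.135, 0.007, -2.072]
wrist_force: [0.2, 1.0, -1.0]
width: 0.0556
finger_force: 30.0
```

```bash
python3 - <<'E'
from h import *
o,im=snap('wrist','w7');print(o['width'],o['finger_force'],o['wrist_force'],o['wrist_torque']);go([.541,.266,.2],-2.065)
E
```

```text
0.05558748973244898 29.978960752487183 [ 0.177  1.018 -0.968] [ 0.079 -0.132  0.022]
pose [0.541 0.266 0.151] [-3.138  0.004 -2.072] j [ 0.362  0.224  1.357  0.     1.555 -2.277] t 13.5333 row [-0.002  0.002 -0.491] [-0.002  0.003 -0.005]
```

Request:
servo_tool(plan=[[0.1,-0.1,-0.5,0,0,0.873,45],[0.4,-0.25,-0.5,0,0,0.873,45],[0.7,-0.4,-0.5,0,0,0.873,45],[0.88,-0.48,-0.5,0,0,0.873,45],[0.88,-0.48,-0.5,0,0,0.873,45],[0.88,-0.48,-0.5,0,0,0.873,45],[0.88,-0.48,-0.5,0,0,0.873,45],[0.88,-0.48,-0.5,0,0,0.873,45],[0.88,-0.48,-0.5,0,0,0.873,45],[0.88,-0.48,-0.5,0,0,0.873,45],[0.88,-0.48,-0.5,0,0,0.873,45],[0.88,-0.48,-0.5,0,0,0.873,45]])

```text
time: 14.53
tool_pos: [0.5385, 0.1647, 0.195]
ee_rot: [-3.139, -0.005, 2.837]
wrist_force: [-0.0, -0.4, -1.6]
width: 0.0558
finger_force: 30.0
```

Request:
servo_tool(plan=[[-0.1,-0.3,0,0,0,0.87,45],[-0.2,-0.6,0,0,0,0.87,45],[-0.34,-0.94,0,0,0,0.87,45],[-0.34,-0.94,0,0,0,0.87,45],[-0.34,-0.94,0,0,0,0.87,45],[-0.34,-0.94,0,0,0,0.87,45],[-0.34,-0.94,0,0,0,0.87,45],[-0.34,-0.94,0,0,0,0.87,45],[-0.34,-0.94,0,0,0,0.87,45],[-0.34,-0.94,0,0,0,0.87,45],[-0.34,-0.94,0,0,0,0.87,45],[-0.34,-0.94,0,0,0,0.87,45]])

```text
time: 15.53
tool_pos: [0.5434, 0.0651, 0.1962]
ee_rot: [-3.138, 0.0, 1.474]
wrist_force: [0.4, 0.1, -2.3]
width: 0.0556
finger_force: 30.0
```

Request:
servo_tool(plan=[[-0.3,0.05,0,0,0,0,45],[-0.6,0.1,0,0,0,0,45],[-0.9,0.15,0,0,0,0,45],[-1,0.15,0,0,0,0,45],[-1,0.15,0,0,0,0,45]])

```text
time: 15.95
tool_pos: [0.5487, -0.038, 0.197]
ee_rot: [-3.139, 0.0, 1.473]
wrist_force: [0.0, -0.2, -2.1]
width: 0.056
finger_force: 30.0
```

```bash
python3 - <<'E'
from h import *
o=robot.get_obs();print(o['width'],o['finger_force'],o['wrist_force'],o['wrist_torque']);go([.555,-.069,.14],1.477)
E
```

```text
0.05596607802141078 29.97861921787262 [ 0.005 -0.211 -2.129] [ 0.015 -0.047 -0.005]
pose [ 0.549 -0.038  0.197] [-3.139  0.     1.473] j [-0.172  0.096  1.412 -0.001  1.637 -0.074] t 15.95 row [-0.302  0.094  0.57 ] [-0.002  0.    -0.003]
```

Request:
servo_tool(plan=[[-0.1,0.03,0.12,0,0,0,45],[-0.2,0.06,0.25,0,0,0,45],[-0.3,0.09,0.37,0,0,0,45],[-0.3,0.09,0.37,0,0,0,45],[-0.3,0.09,0.37,0,0,0,45],[-0.3,0.09,0.37,0,0,0,45]])

```text
time: 16.45
tool_pos: [0.5554, -0.0662, 0.1611]
ee_rot: [-3.141, -0.001, 1.473]
wrist_force: [0.8, 0.2, -1.8]
width: 0.0559
finger_force: 30.0
```

```bash
python3 - <<'E'
from h import *
o,im=snap('wrist','w8');go([.555,-.069,.14],1.477)
hsv=cv2.cvtColor(im,cv2.COLOR_RGB2HSV); m=cv2.inRange(hsv,(22,120,60),(38,255,255))
n,l,s,c=cv2.connectedComponentsWithStats(m)
for i in range(1,n):
    if s[i,4]>80: print(s[i],c[i])
for r in range(90,330,10):
    x=np.where(m[r])[0]
    if len(x)>3:
        runs=np.split(x,np.where(np.diff(x)>3)[0]+1); print(r,[(a[0],a[-1]) for a in runs if len(a)>2])
E
```

```text
pose [ 0.556 -0.066  0.162] [ 3.141 -0.     1.473] j [-0.22   0.128  1.447  0.     1.567 -0.123] t 16.5 row [-0.029 -0.004  0.218] [ 0.    -0.    -0.002]
[ 251   78  131  148 3584] [321.78  110.102]
90 [(np.int64(251), np.int64(272)), (np.int64(359), np.int64(380))]
100 [(np.int64(252), np.int64(274)), (np.int64(358), np.int64(380))]
110 [(np.int64(252), np.int64(274)), (np.int64(357), np.int64(380))]
120 [(np.int64(252), np.int64(275)), (np.int64(357), np.int64(380))]
130 [(np.int64(253), np.int64(275)), (np.int64(357), np.int64(379))]
140 [(np.int64(376), np.int64(379))]
150 [(np.int64(375), np.int64(378))]
160 [(np.int64(374), np.int64(378))]
170 [(np.int64(374), np.int64(377))]
180 [(np.int64(374), np.int64(377))]
190 [(np.int64(373), np.int64(377))]
200 [(np.int64(373), np.int64(376))]
280 [(np.int64(369), np.int64(371))]
290 [(np.int64(260), np.int64(262)), (np.int64(369), np.int64(372))]
310 [(np.int64(445), np.int64(447))]
```

```bash
python3 - <<'E'
from h import *
o=robot.get_obs();M=T(o);f=lambda uv,z:(ray('wrist',uv,z,o)-M[:3,3])@M[:3,:3]
for r,a,b in((90,251,380),(110,252,380),(130,253,379)): 
    q=f([[a-.5,r],[b+.5,r]],.08); print(q[:,:2]*1000,q.mean(0)*1000)
    w=ray('wrist',[[a-.5,r],[b+.5,r]],.08,o);print(w.mean(0))
print('end',f([[316,77.5]],.08)*1000)
E
```

```text
[[ 89.62  -47.164]
 [ 89.592  47.808]] [89.606  0.322 81.787]
[0.565 0.023 0.08 ]
[[ 75.379 -47.013]
 [ 75.354  48.398]] [75.366  0.693 81.783]
[0.564 0.009 0.08 ]
[[ 60.806 -46.88 ]
 [ 60.779  48.274]] [60.793  0.697 81.779]
[ 0.562 -0.006  0.08 ]
end [[98.134  0.682 81.789]]
```

Request:
servo_tool(plan=[[-0.03,0.005,0.1,0,0,0,45],[-0.03,0.005,0.2,0,0,0,45],[-0.03,0.005,0.28,0,0,0,45],[-0.03,0.005,0.33,0,0,0,45],[-0.03,0.005,0.37,0,0,0,45],[-0.03,0.005,0.37,0,0,0,45],[-0.03,0.005,0.37,0,0,0,45]])

```text
time: 17.08
tool_pos: [0.5555, -0.0696, 0.1242]
ee_rot: [-3.141, -0.0, 1.473]
wrist_force: [-0.6, -0.4, -1.2]
width: 0.0559
finger_force: 30.0
```

Request:
servo_tool(plan=[[0,0,0.02,0,0,0,45],[0,0,0.03,0,0,0,45],[0,0,0.04,0,0,0,45],[0,0,0.04,0,0,0,45],[0,0,0.04,0,0,0,45],[0,0,0.04,0,0,0,45]])

```text
time: 17.58
tool_pos: [0.556, -0.0697, 0.1212]
ee_rot: [3.14, 0.0, 1.473]
wrist_force: [-1.6, 0.4, 1.3]
width: 0.0558
finger_force: 30.0
```

Request:
servo_tool(plan=[[0,0,0.005,0,0,0,45],[0,0,0.01,0,0,0,45],[0,0,0.01,0,0,0,45],[0,0,0.01,0,0,0,45]])

```text
time: 17.92
tool_pos: [0.556, -0.0697, 0.1203]
ee_rot: [3.14, 0.0, 1.473]
wrist_force: [-0.4, 0.4, 4.9]
width: 0.0559
finger_force: 30.0
```

Request:
servo_tool(plan=[[0.01,0,0,0,0,0,45],[0.02,0,0,0,0,0,45],[0.03,0,0,0,0,0,45],[0.03,0,0,0,0,0,45],[0.03,0,0,0,0,0,45]])

```text
time: 18.33
tool_pos: [0.5554, -0.0664, 0.1183]
ee_rot: [-3.14, -0.0, 1.473]
wrist_force: [0.2, 0.2, -1.8]
width: 0.0558
finger_force: 30.0
```

Request:
servo_tool(plan=[[0.01,0,0,0,0,0,45],[0.02,0,0,0,0,0,45],[0.02,0,0,0,0,0,45],[0.02,0,0,0,0,0,45]])

```text
time: 18.67
tool_pos: [0.5558, -0.0651, 0.1191]
ee_rot: [-3.141, 0.001, 1.472]
wrist_force: [-0.2, -1.7, -1.9]
width: 0.0559
finger_force: 30.0
```

Request:
servo_tool(plan=[[-0.015,0,0,0,0,0,45],[-0.015,0,0.01,0,0,0,45],[-0.015,0,0.02,0,0,0,45],[-0.015,0,0.025,0,0,0,45],[-0.015,0,0.03,0,0,0,45],[-0.015,0,0.03,0,0,0,45],[-0.015,0,0.03,0,0,0,45]])

```text
time: 19.25
tool_pos: [0.5561, -0.066, 0.1168]
ee_rot: [3.141, -0.0, 1.473]
wrist_force: [0.1, 1.0, 1.2]
width: 0.0555
finger_force: 30.0
```

Request:
servo_tool(plan=[[0,0,0.005,0,0,0,45],[0,0,0.005,0,0,0,45],[0,0,0.005,0,0,0,45]])

```text
time: 19.5
tool_pos: [0.5561, -0.066, 0.1164]
ee_rot: [3.141, -0.0, 1.473]
wrist_force: [-0.2, 1.4, 1.9]
width: 0.0555
finger_force: 30.0
```

Request:
servo_tool(plan=[[0.02,0,0,0,0,0,45],[0.03,0,0,0,0,0,45],[0.03,0,0,0,0,0,45]])

```text
time: 19.75
tool_pos: [0.5563, -0.065, 0.1164]
ee_rot: [3.141, 0.004, 1.472]
wrist_force: [-1.2, -4.8, 2.4]
width: 0.0555
finger_force: 30.0
```

Request:
servo_tool(plan=[[-0.03,0,0,0,0,0,45],[-0.06,0,0,0,0,0,45],[-0.06,0,0,0,0,0,45]])

```text
time: 20.0
tool_pos: [0.5561, -0.0688, 0.1163]
ee_rot: [3.14, -0.002, 1.473]
wrist_force: [0.6, 2.3, 2.0]
width: 0.0555
finger_force: 30.0
```

Request:
servo_tool(plan=[[0.018,0,0,0,0,0,45],[0.018,0,0,0,0,0,45],[0.018,0,0,0,0,0,60],[0.018,0,0,0,0,0,75],[0.018,0,0,0,0,0,94],[0.018,0,0,0,0,0,94],[0.018,0,0,0,0,0,94],[0.018,0,0,0,0,0,94],[0.018,0,0,0,0,0,94]])

```text
time: 20.75
tool_pos: [0.5558, -0.0673, 0.1159]
ee_rot: [-3.141, -0.0, 1.473]
wrist_force: [-0.1, 0.1, 1.2]
width: 0.0934
finger_force: 0.0
```

Request:
servo_tool(plan=[[0,0,-0.2,0,0,0,94],[0,0,-0.5,0,0,0,94],[0,0,-0.8,0,0,0,94],[0,0,-1,0,0,0,94],[0,0,-1,0,0,0,94],[0,0,-1,0,0,0,94]])

```text
time: 21.25
tool_pos: [0.5566, -0.0675, 0.2173]
ee_rot: [3.138, 0.0, 1.473]
wrist_force: [0.8, -0.2, -0.1]
width: 0.094
finger_force: 0.0
```

```bash
python3 - <<'E'
from h import *
o,im=snap('wrist','w9');go([.555,-.069,.24],1.477);M=T(o)
p=robot.camera_params('wrist');W=M@np.array(p['tool_from_camera']);
# white rim / blue end check: light-gray low-sat, and blue blobs
hsv=cv2.cvtColor(im,cv2.COLOR_RGB2HSV)
for nm,lo,hi in(('blue',(100,120,60),(125,255,255)),('cyan',(95,120,120),(108,255,255)),('yel',(22,120,60),(38,255,255)),('white',(0,0,150),(180,50,255))):
    m=cv2.inRange(hsv,lo,hi);n,l,s,c=cv2.connectedComponentsWithStats(m)
    print(nm,[s[i].tolist() for i in range(1,n) if s[i,4]>150 and 150<c[i][0]<480])
for t in ['upper_tote','lower_tote']: print(t,robot.find_in(t,'wrist'),)
def px(c,P):
    P=(np.c_[P,np.ones(len(P))]@np.linalg.inv(W).T)[:,:3]
    return cv2.projectPoints(P,np.zeros(3),np.zeros(3),np.array(p['camera_matrix']),np.array(p['distortion']))[0].reshape(-1,2)
a=.094;yd=np.array([np.sin(a),np.cos(a)]);xd=np.array([yd[1],-yd[0]]);C=np.array([.556,-.067])
for h in(.129,.134): print('rim px if height',h,px('w',[np.r_[C+sx*.028*xd+sy*.058*yd,h] for sx,sy in((-1,1),(1,1),(1,-1),(-1,-1))]).round(1).tolist())
E
```

```text
pose [ 0.556 -0.067  0.215] [-3.141  0.     1.473] j [-0.222  0.111  1.359 -0.     1.672 -0.124] t 21.3 row [-0.017 -0.005 -0.246] [-0.     0.    -0.003]
blue [[280, 110, 68, 7, 340], [283, 246, 65, 30, 1641]]
cyan [[281, 110, 66, 5, 292]]
yel [[261, 84, 107, 202, 5932]]
white [[423, 0, 29, 196, 2640], [275, 129, 79, 143, 7399], [395, 207, 20, 19, 288], [117, 308, 399, 20, 5103], [168, 329, 67, 47, 2334], [271, 328, 189, 49, 6190]]
upper_tote [{'extent': [313.9, 203.4, 75.6, 149.4], 'conf': 0.73}]
lower_tote [{'extent': [311.7, 179.4, 106.8, 212.5], 'conf': 0.68}]Traceback (most recent call last):
  File "<stdin>", line 14, in <module>
  File "<stdin>", line 12, in px
cv2.error: OpenCV(4.12.0) /io/opencv/modules/calib3d/src/calibration_base.cpp:1490: error: (-215:Assertion failed) npoints >= 0 && (depth == CV_32F || depth == CV_64F) in function 'projectPoints'
```

```bash
python3 - <<'E'
from h import *
o=robot.get_obs();im=cv2.imread('pics/w9.png')[:,:,::-1];M=T(o);hsv=cv2.cvtColor(np.ascontiguousarray(im),cv2.COLOR_RGB2HSV)
w=cv2.inRange(hsv,(0,0,110),(180,60,255))
for r in(130,134,138,170,220,260,268,272): 
    x=np.where(w[r,250:390])[0]+250; print(r,x.min(),x.max()) if len(x) else print(r)
for h in(.124,.129,.134):
    q=(ray('wrist',[[275,129],[354,129],[314,276]],h,o)-M[:3,3])@M[:3,:3]; print(h,q[:,:2]*1000)
E
```

```text
130 278 349
134 271 356
138 271 356
170 279 349
220 281 347
260 283 347
268 283 346
272
0.124 [[ 61.208 -30.952]
 [ 61.191  30.028]
 [-63.361  -0.975]]
0.129 [[ 61.37  -30.335]
 [ 61.354  29.433]
 [-60.725  -0.954]]
0.134 [[ 61.531 -29.718]
 [ 61.516  28.838]
 [-58.088  -0.933]]
```

```bash
python3 -c "
from bench import robot
print(robot.close_job())"
```

```text
the job is handed in; nothing more can be done
None
```

The job is handed in after about 21 s of robot time: the brown vial is upright in the free pocket, and the white tote is turned half a turn, seated in the frame's notches and let go; the hand-in call returned no verdict.

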